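# Refit the filter cassette in the bench dust extractor

## Task

Put the filter cassette back in the dust extractor: hook its tongue under the retaining lip with the other edge held up, feel your way in between the bay's side walls and home against the stop, then swing it down and press gently until the sprung catch snaps over its edge. Do not force it, let go once it lies flat and latched, and leave the bench block, tin and hammer where they are.

Things in the scene. Friction and masses are not known exactly. Their poses are not given: they have to be found in the camera images.
- extractor: Bench dust extractor: heavy fixed grey steel case 238 x 268 x 60 mm (x, y, z), open on top. Origin: centre of its underside on the bench; z up, x from the lip side (towards the robot) to the catch side. On it an aluminium deck plate 224 x 250 mm holds the filter bay: a recess with a lip on its -x side, side walls 14 mm high and at +x a 28 mm high rail with a sprung catch. Friction about 0.6.
- bay (a point): Nominal centre of the bay at seat height, 70 mm over the bench, axes as the extractor; filter's origin lies here when home, but for the deck's shift. The deck (seat, lip, stop, walls, rail, catch as one) is screwed on through oversize holes and sits up to 5 mm along x and 8 mm along y off the nominal figures given here. The shift is not reported and differs each time: find it by feel.
- lip_edge (a point): Nominal middle of the retaining lip's lower free edge, at (-76, 0, 10) mm from point bay; a point on the case, so without the deck's shift. The lip is 3 mm thick and runs the bay's full width; under it is a slot 10 mm high and 14 mm deep. The bay's side walls (y = -97.5 and +97.5 mm, 2.5 mm clear of a centred cassette on each side) run from the stop to the rail.
- stop (a point): Nominal foot of the upright stop at the back of the slot, at (-90, 0, 0) mm from point bay, without the deck's shift. The tongue's end butts here. The flat seat ledge runs from the stop 48 mm to x = -42 mm. Elsewhere the seat is a ledge round an opening (x -42 to 52, y -78 to 78 mm). The rail's face is at x = 72.5 mm, 2.5 mm clear of a home cassette.
- catch_tip (a point): Nominal tip of the catch's nose at rest, at (66, 0, 15.5) mm from point bay, without the deck's shift. It overlaps a home cassette's edge by 4 mm, 1.5 mm above it. The nose is 36 mm wide, in a gap of the rail; over its 2.5 mm thick tip its face slopes back 6 mm while rising 9 mm. Its housing's top is 29 mm above the seat, a thumb tab reaches 36 mm.
- catch (a joint): Slide of the sprung catch along the extractor's x: 0 = out (rest), up to 0.010 m pushed back towards +x. Spring 2 N at rest, 0.22 N more per mm. A cassette pressed down on the nose pushes it aside, which takes about 5 to 12 N at the cassette's edge; it snaps back to 0 over the edge once the cassette is down on the seat.
- filter: Loose filter cassette, 0.28 to 0.47 kg, at first flat on the bench: aluminium frame 140 x 190 x 14 mm (x, y, z), white pleats, black bow handle on top, and on its -x side a tongue 150 mm wide, 4 mm thick, level with the underside, reaching 20 mm out. Origin: centre of the underside of the 140 x 190 frame; z up. The +x edge goes under the catch. Centre of mass near the origin, 10 mm up.
- tongue_tip (a point): Middle of the lower edge of the tongue's free end, at (-90, 0, 0) mm of filter, same axes. Tilted, the tongue still goes fully into the slot up to about 0.35 rad; a tilt of 0.2 rad or more lifts the catch side over the rail meanwhile.
- far_edge (a point): Middle of the upper edge of the cassette's catch side, at (70, 0, 14) mm of filter, same axes.
- handle (a point): Centre of the handle's grip bar, at (10, 0, 48) mm of filter, same axes. The bar runs along y, 112 mm long, 12 mm square with rounded edges, 28 mm clear above the cassette, between two legs 12 mm wide at y = -50 and +50 mm.
- bench_block: Bystander: steel bench block in a black rubber base, 100 x 100 x 36 mm, origin at the centre of its underside. Not to be moved.
- tin: Bystander: round steel tin, 72 mm across and 34 mm high, origin at the centre of its underside. Not to be moved.
- hammer: Bystander: hammer with a wooden handle, 260 mm long, lying on the bench; origin under the middle of its length, x along the handle to the head. Not to be moved.
Not all that is in view belongs to the job. There is more than one size of the filter; the job needs the larger.

How it is judged (in metres and radians):
On the way:
1. the tongue is hooked under the lip, well into the slot, with the catch side still held up (x of tongue_tip in the frame of bay below -0.0825 m and z of tongue_tip in the frame of bay between -0.003 and 0.006 m and z of far_edge in the frame of bay above 0.03 m), for 0.1 s.
At the end, for the whole second after the job is handed in: The cassette lies flat in the bay, tongue under the lip: seat height within 2 mm, tilt under 0.025 rad, turn under 0.06 rad, within -7.5 to +9.5 mm (x) and 12.5 mm (y) of bay as its walls allow; the catch has sprung out over it (within 1.5 mm of rest); at rest, released (z of filter in the frame of bay between -0.002 and 0.002 m and x of filter in the frame of bay between -0.0075 and 0.0095 m and y of filter in the frame of bay between -0.0125 and 0.0125 m and z of far_edge in the frame of bay below 0.0165 m and angle between filter's own z axis and vertical below 0.025 rad and angle between the x axis of filter and the x axis of extractor, either way round below 0.06 rad and value of joint catch below 0.0015 m and linear speed of filter below 0.01 m/s); the robot touches nothing.
It fails at once if the cassette is forced: more than 35 N between it and the extractor (contact force between filter and extractor above 35 N).
It fails at once if the bench block is moved (distance of bench_block from where it was at the start of the episode above 0.015 m).
It fails at once if the tin is moved (distance of tin from where it was at the start of the episode above 0.015 m).
It fails at once if the hammer is moved (distance of hammer from where it was at the start of the episode above 0.02 m).
It also fails if it takes over 64 s, if anything falls off the work surface, if the arm or the gripper's body presses on something with over 40 N, if the wrist force passes 120 N, or if a joint passes its speed limit or range.

## Robot

A 6-joint arm with a two-finger parallel gripper is mounted at the origin on the work surface. World frame = base frame: x ahead of the robot, y to its left, z up, the work surface at z = 0. Lengths are in m, angles in degrees, forces in N, time in s.
With the tool pointing down it reaches from about 0.325 to 1 m from the base axis. Payload 5.1 kg.
Tool frame: the origin (TCP) lies at the very end of the fingers, on their centre line; the grasp point (between the pads) lies 19 mm behind it (hold_point_z is the distance from the TCP to the grasp point, in m); z points along the fingers, y is the line along which they close (so a half turn about z gives the same grasp; the last joint's range is limited). The gripper opens to 85 mm and grips with 20 to 120 N. Pads are 22 mm wide; open, the fingers measure 114 mm over their backs; the gripper's body (76 mm by 85 mm) begins 54 mm behind the grasp point. The pads swing forward as they close: fully open they stand 13 mm farther back than shut.
Start: joints at [-68.675, 7.093, 94.555, -0, 78.352, -4.733], TCP at [0.286, -0.584, 0.231] pointing down, gripper open.
Joint ranges: [-149.61, 149.61], [-58.7, 133.49], [1.44, 155.28], [-77.14, 257.14], [18.33, 153.61], [-166.67, 166.67]. Speed limits (degrees/s): [147.25, 147.25, 180, 180, 180, 180].

## Interface

Orientations are given as [roll, pitch, yaw] about the fixed x, y, z axes, in that order (R = Rz(yaw) Ry(pitch) Rx(roll)).
In Python, from plant import move_to, move_l, set_joints, release, clamp, sleep, inverse_kinematics, get_obs, read_camera, camera_params, MotionError, sign_off, hold_point_z gives the robot as it stands. The module is installed in compiled form; this text tells all that it offers. Calls block until the motion is done:
- move_to(position, orientation): joint-space move of the TCP to a pose.
- move_l(position, velocity=0.15, ori=None): straight line of the TCP; ori=None keeps the orientation; velocity is the mean speed in m/s.
- set_joints(angles): joint-space move.
- release() and clamp(grasp_force=None): open the fingers fully, or close them until they stop; grasp_force is the grip in N (None keeps the last).
- sleep(seconds).
- inverse_kinematics(position, orientation): joint angles nearest the present ones, or None.
- get_obs(): the state.
- read_camera(name): name is "scene" or "top"; returns the picture (420x560x3 uint8, red, green, blue); there is no depth.
- camera_params(name): a dict with "fovy" (degrees; the focal length in pixels is half the picture's height over the tangent of half this angle, whatever the lens; pixels are square), "cx", "cy" (the principal point, pixels), "distortion" ([k1, k2, p1, p2, k3] as OpenCV has them; the pictures are not rectified), "R" (3x3) and "t" (3): a world point X has camera coordinates R X + t. Camera axes: x right, y down, z forward; pixel columns grow to the right and rows downward; lengths in m; the calibration is good to about 2 mm. A picture is of the moment at which its call begins. camera_params takes no time and is no camera call.
A pose or a line that the arm cannot do raises MotionError and nothing moves.
- sign_off(): hands the job in; it is judged then, once.
The state is a dict: "time": time; "joints": joint angles; "joint_vel": joint speeds; "effort": joint torques, N m; "tool_pos": TCP position; "ee_rot": TCP orientation; "ft_force": force on the tool from outside, world axes, zero at the start; "moment": the same for the moment, N m; "finger_gap": finger opening in m; "grip_force": force on a finger pad.
Only numpy, scipy, OpenCV 4.12 (cv2) and the standard library are available. Lean on these libraries where they do the work, as an engineer would, in place of code of your own. Each camera call takes 0.05 s, during which the arm holds its last target. There are 200 camera calls.

## Working session

There is one attempt and no reset: what is moved stays moved. The work goes in short steps, each a Python script; the robot and the scene stay as the last script left them, time stands still between calls to the robot, and variables do not carry over. Pictures are saved under pics/ and viewed, at most 10 in all, crops included, and the job is handed in when it is done.

```bash
ls; mkdir -p pics; python3 - <<'E'
from plant import *
import cv2
for n in("scene","top"):
    cv2.imwrite(f"pics/{n}0.png",read_camera(n)[:,:,::-1]); p=camera_params(n); print(n,p)
o=get_obs();print(o, hold_point_z)
E
```

```text
pics
scene {'fovy': 55.16931676906347, 'cx': 277.3690454865205, 'cy': 214.61737064053506, 'distortion': array([-0.0806789,  0.       ,  0.       ,  0.       ,  0.       ]), 'R': array([[-0.11414856,  0.99334171, -0.01556737],
       [ 0.70705536,  0.07022273, -0.70366291],
       [-0.69788454, -0.0913291 , -0.71036341]]), 't': array([-0.02912243, -0.36072974,  1.59122832])}
top {'fovy': 43.79354306278358, 'cx': 274.81047028470385, 'cy': 218.56052956036376, 'distortion': array([-0.01802369,  0.        ,  0.        ,  0.        ,  0.        ]), 'R': array([[-0.02046332, -0.99961954, -0.01849382],
       [-0.99869694,  0.02130241, -0.0463749 ],
       [ 0.04675122,  0.01752073, -0.9987529 ]]), 't': array([0.13042711, 0.56726618, 1.24416975])}
{'time': 0.1, 'joints': array([-6.86734550e+01,  7.12963359e+00,  9.46282971e+01, -2.55805265e-04,
        7.83521031e+01, -4.73268902e+00]), 'joint_vel': array([ 0.05653825, -0.01133629, -0.1639725 ,  0.01899167, -0.09439833,
       -0.02596381]), 'effort': array([ 1.90594451e-04, -4.24927354e+01, -3.66655290e+01, -7.28397617e-05,
        3.95966563e-03, -1.17373622e-05]), 'tool_pos': array([ 0.28530976, -0.58340328,  0.23015632]), 'ee_rot': array([-1.79890321e+02, -8.82897460e-03,  2.60592775e+01]), 'ft_force': array([-0.67296274,  0.22241625, -0.31245037]), 'moment': array([-0.05278293, -0.01865858,  0.01117168]), 'grip_force': 0.0, 'finger_gap': 0.08548421264684723} 0.0187
```

View pics/top0.png

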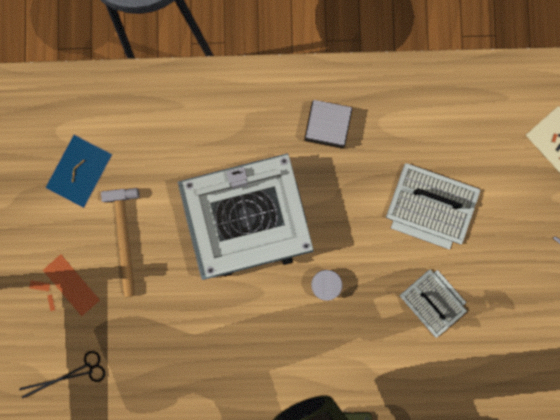

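View pics/scene0.png

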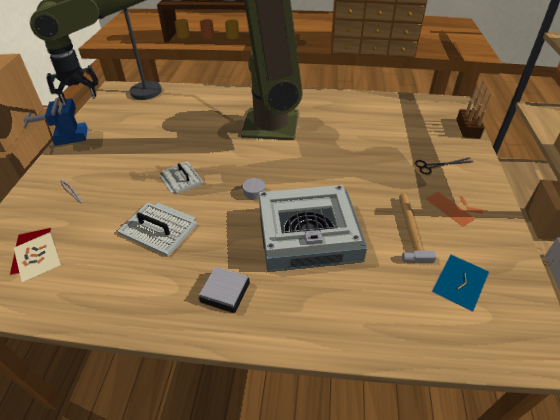

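The top view shows the extractor at about (246,216) with its catch at (236,177). The large filter is at (435,203) with its tongue on the lower side, and the small one is at (434,303). I'll zoom in for corners.

```bash
python3 - <<'E'
import cv2
a=cv2.imread("pics/top0.png")
cv2.imwrite("pics/c1.png",cv2.resize(a[145:285,170:320],None,fx=4,fy=4,interpolation=cv2.INTER_CUBIC))
cv2.imwrite("pics/c2.png",cv2.resize(a[155:255,380:490],None,fx=6,fy=6,interpolation=cv2.INTER_CUBIC)[:600])
E
```

```text
(no output)
```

View pics/c1.png

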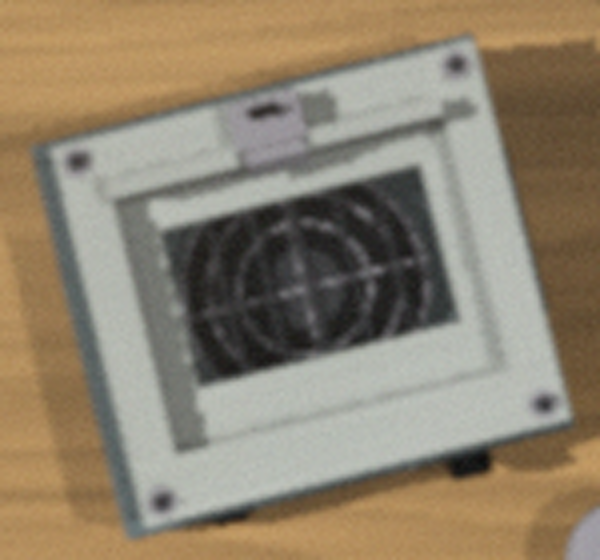

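View pics/c2.png

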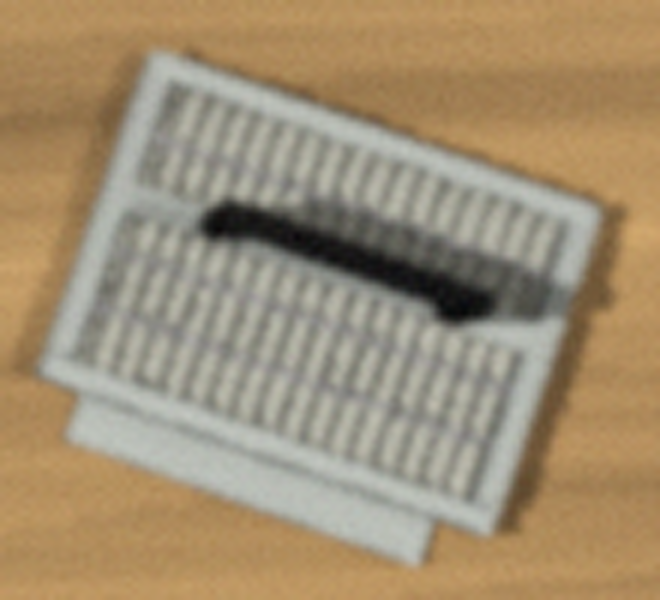

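```bash
cat > h.py <<'E'
import numpy as np,cv2
from scipy.optimize import least_squares
from plant import *
def proj(n,X):
    p=camera_params(n);f=210/np.tan(np.radians(p["fovy"]/2))
    K=np.array([[f,0,p["cx"]],[0,f,p["cy"]],[0,0,1]])
    return cv2.projectPoints(np.array(X,float).reshape(-1,1,3),cv2.Rodrigues(p["R"])[0],p["t"],K,p["distortion"])[0][:,0]
def w(pose,L,z0=0):
    x,y,a=pose;L=np.array(L,float)
    return np.c_[x+np.cos(a)*L[:,0]-np.sin(a)*L[:,1],y+np.sin(a)*L[:,0]+np.cos(a)*L[:,1],L[:,2]+z0]
def fit(n,L,px,z0=0,g=(.55,0,0)):
    r=least_squares(lambda p:(proj(n,w(p,np.array(L)/1e3,z0))-px).ravel(),g,x_scale=[.01,.01,.01])
    return r.x,r.fun.reshape(-1,2)
E
python3 - <<'E'
from h import *
np.set_printoptions(precision=4,suppress=True)
F=[(70,95,14),(70,-95,14),(-70,-95,14),(-70,95,14),(-90,75,2),(-90,-75,2)]
pf=np.array([(150,52),(600,210),(495,532),(42,370),(70,440),(420,562)])/6+[380,155]-.4
p,r=fit("top",F,pf);print("filter",p,np.degrees(p[2]));print(r)
D=[(52,78,0),(52,-78,0),(-42,-78,0),(-42,78,0)]
pd=np.array([(163,232),(420,168),(457,318),(203,383)])/4+[170,145]-.4
q,r=fit("top",D,pd,.07);print("deck",q,np.degrees(q[2]));print(r)
# case: top corners z=60 + left bottom
C=[(119,134,60),(119,-134,60),(-119,-134,60),(-119,134,60)]
pc=np.array([(36,148),(470,36),(573,425),(133,535)])/4+[170,145]-.4
c,r=fit("top",C,pc,0);print("case",c,np.degrees(c[2]));print(r)
d=q[:2]-c[:2];a=c[2];print("shift",np.cos(a)*d[0]+np.sin(a)*d[1],-np.sin(a)*d[0]+np.cos(a)*d[1])
print("lip edge/walls px", (proj("top",w(q,np.array([(-76,97.5,13),(-76,-97.5,13),(72.5,97.5,28),(72.5,-97.5,28),(66,0,15.5)])/1e3,.07))-[170,145]+.4)*4)
print("scene deck",proj("scene",w(q,np.array(D)/1e3,.07)))
h=w(p,[(.010,0,.048)]);print("handle",h)
E
```

```text
filter [ 0.5994 -0.2633 -0.359 ] -20.56914668933823
[[ 0.6135 -0.6602]
 [ 0.5587 -1.0446]
 [-0.389   0.2652]
 [-0.1235  1.0047]
 [-0.5957  0.0914]
 [-0.0653  0.3292]]
deck [0.5757 0.1797 0.2276] 13.04211600084984
[[-0.7196 -0.5939]
 [ 0.4385 -1.2392]
 [ 1.2231  0.6954]
 [-0.9528  1.1139]]
case [0.5755 0.1864 0.2304] 13.203578315463579
[[-1.3152 -0.6932]
 [ 1.1837 -1.3278]
 [ 1.1237  0.3624]
 [-1.0179  1.5976]]
shift -0.0013049628432854551 -0.006546114061571722
lip edge/walls px [[177.5253 453.8205]
 [509.9519 369.5341]
 [110.9699 199.2061]
 [445.4274 114.0318]
 [282.7226 170.0952]]
scene deck [[338.3263 229.0279]
 [281.4495 234.4795]
 [277.4962 210.1386]
 [331.2075 205.2586]]
handle [[ 0.6088 -0.2668  0.048 ]]
```

```bash
cat >> h.py <<'E'
from scipy.spatial.transform import Rotation as Ro
np.set_printoptions(precision=4,suppress=True)
M=np.array([[0,1,0],[1,0,0],[0,0,-1.]])
FP=np.array([.5994,-.2633,np.radians(-20.57)])
DK=np.array([.5757,.1797,np.radians(13.1)])
G=np.array([.010,0,.048-hold_point_z])      # TCP in filter frame
def tool(frame,x,y,z,tilt,z0,pivot=(0,0,0)):
    """TCP pose so that filter point `pivot` is at (x,y,z) of frame, tilted catch side up"""
    R=Ro.from_euler("zy",[frame[2],-tilt]).as_matrix()
    P=w(frame,[(x,y,z)],z0)[0]
    return P+R@(G-np.array(pivot)), Ro.from_matrix(R@M).as_euler("xyz",degrees=True)
TIP=(-.09,0,0)
def ft():
    o=get_obs();a=DK[2];r=Ro.from_euler("z",-a)
    return np.r_[r.apply(o["ft_force"]),r.apply(o["moment"])]
E
python3 - <<'E'
from h import *
p,o=tool(FP,0,0,.09,0,0);print(p,o)
move_to(p,o); t=get_obs()["time"]
p,o=tool(FP,0,0,.0,0,0); move_l(p,.12); clamp(60)
b=get_obs();print(t,b["time"],b["finger_gap"],b["grip_force"],b["ft_force"],b["tool_pos"]-p)
move_l(p+[0,0,.15],.2)
q,o2=tool(DK,-.064,0,.05,.26,.07,TIP);move_to(q,o2);sleep(.3)
b=get_obs();print(b["time"],b["tool_pos"]-q,b["finger_gap"],ft())
for i in range(4): 
    move_l(q+[0,0,-.001*i],.02);print(get_obs()["time"],ft())
for n in("scene","top"):cv2.imwrite(f"pics/{n}1.png",read_camera(n)[:,:,::-1])
a=cv2.imread("pics/top1.png")[120:300,150:350];s=cv2.imread("pics/scene1.png")[120:300,220:400]
cv2.imwrite("pics/c3.png",np.hstack([cv2.resize(a,(420,378)),cv2.resize(s,(378,378))]))
E
```

```text
[ 0.6088 -0.2668  0.1193] [180.     0.    69.43]
1.8083 3.375 0.010842899919834661 59.298654198646545 [0.5333 0.4445 2.6066] [ 0.0001 -0.      0.0003]
6.2417 [ 0.0003 -0.0006  0.    ] 0.010859632090570772 [-0.7068 -0.1823 -3.6203  0.0349  0.2221 -0.037 ]
6.4917 [ 0.5064 -0.67   -4.4774  0.0982  0.3189  0.008 ]
6.7417 [-0.3046 -0.2835 -4.3172  0.0522  0.2031  0.0149]
6.9917 [ 0.0506  0.5606 -3.9141  0.086   0.2797  0.0055]
7.2417 [-0.2457  0.8942 -4.108   0.0849  0.2364 -0.0053]
```

View pics/c3.png

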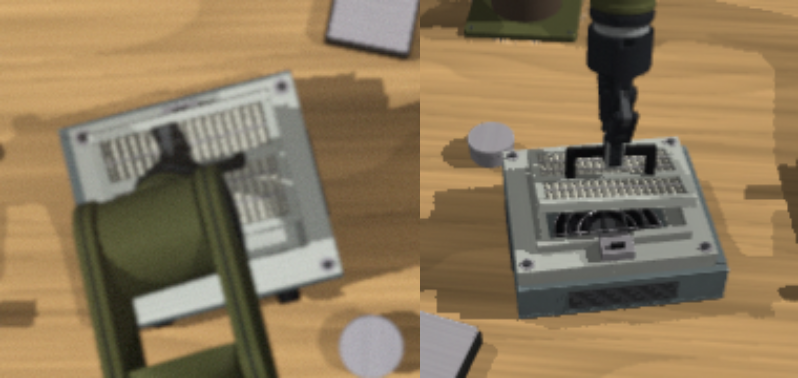

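The cassette is held squarely by its bow, tilted, above the bay. The top crop is mostly arm; the scene crop shows it centred over the catch. Next is a guarded descent.

```bash
python3 - <<'E'
from h import *
def go(x,y,z,tilt,v=.05):
    p,o=tool(DK,x,y,z,tilt,.07,TIP);move_l(p,v,o)
T=.26
go(-.064,0,.014,T,.08);sleep(.2);b=np.mean([ft() for _ in range(1)],0)
print(get_obs()["time"],b)
z=.014
while z>-.004:
    z-=.001;go(-.064,0,z,T,.02);f=ft()-b;print(round(z,4),f)
    if abs(f[2])>3 or abs(f[3])>.3:
        break
print(get_obs()["time"])
E
```

```text
8.1 [ 0.1697 -0.5528 -4.2264  0.0959  0.2276  0.0208]
0.013 [-0.5322 -0.5348 -0.4185 -0.0303  0.027   0.0117]
0.012 [-0.2403  0.1586  0.323  -0.0161  0.0258 -0.0153]
0.011 [ 0.3054  0.8774  0.5276 -0.026   0.0617  0.0343]
0.01 [-0.1878 -0.2879  0.6585 -0.0059  0.0883 -0.0766]
0.009 [-0.3395 -0.31    0.3965  0.0066 -0.017  -0.0838]
0.008 [-0.5826  1.1045  0.116  -0.0228  0.0634  0.0066]
0.007 [-0.6165  1.1099  0.7796  0.0153  0.0483  0.001 ]
0.006 [0.5246 1.2871 0.2331 0.0035 0.0415 0.0167]
0.005 [-0.6724  1.04    0.4263 -0.071   0.0259  0.0178]
0.004 [-0.8873  0.8729  0.0002 -0.0034  0.0214 -0.0231]
0.003 [ 0.2562 -0.1091  2.607  -0.0391 -0.092  -0.023 ]
0.002 [ 1.8921 -1.0117  3.2036 -0.1456 -0.1811 -0.0195]
11.1
```

```bash
cat >> h.py <<'E'
def go(x,y,z,tilt,v=.05):
    p,o=tool(DK,x,y,z,tilt,.07,TIP);move_l(p,v,o)
    return p
E
python3 - <<'E'
from h import *
T=.26;B=np.array([.17,-.3,-3.9,.09,.25,0])
p=go(-.064,0,.0023,T,.02);b=get_obs();print(b["tool_pos"]-p,b["ee_rot"],b["finger_gap"],ft()-B)
x=-.064
while x>-.097:
    x-=.002 if x>-.074 else .0015;p=go(x,0,.0023,T,.02);f=ft()-B;print(round(x,4),f,(get_obs()["tool_pos"]-p)*1e3)
    if abs(f[0])>4 or abs(f[2])>7: break
print(get_obs()["time"])
E
```

```text
[0.0004 0.     0.0005] [165.4099   3.3434 102.6659] 0.010751047706590538 [ 1.1442 -1.9761  4.1465 -0.1297 -0.3367 -0.0452]
-0.066 [ 2.1987 -0.937   4.3524  0.1285 -0.1914 -0.1011] [-0.0934  0.1743  0.1057]
-0.068 [ 2.4474  0.406   3.1677  0.2333 -0.2591 -0.0346] [-0.1863  0.1284 -0.0243]
-0.07 [ 1.6331 -0.2987  3.3667  0.2859 -0.3027 -0.1194] [-0.1912  0.0435 -0.0558]
-0.072 [ 1.3876  0.4085  4.2696  0.2914 -0.2217 -0.1413] [-0.1847  0.0079 -0.0608]
-0.074 [ 2.3484  0.3782  4.9517  0.2377 -0.2333 -0.1188] [-0.147  -0.0202 -0.0298]
-0.0755 [ 2.2837 -0.0335  4.5422  0.2059 -0.3342 -0.1207] [-0.0334  0.0106  0.0584]
-0.077 [ 2.6808 -0.2815  4.1983  0.258  -0.4644 -0.1129] [0.0698 0.0112 0.1255]
-0.0785 [ 2.8468 -0.461   4.2065  0.2308 -0.5692 -0.0852] [0.1163 0.0135 0.1686]
-0.08 [ 4.2071 -0.0717  4.428   0.2824 -0.712  -0.0643] [0.1109 0.0432 0.1785]
13.6
```

```bash
python3 - <<'E'
from h import *
T=.26;B=np.array([.17,-.3,-3.9,.09,.25,0])
for x,z in [(-.08,.0033),(-.081,.0033),(-.082,.0033)]:
    p=go(x,0,z,T,.02);f=ft()-B;print(x,z,f)
while x>-.097 :
    x-=.001;p=go(x,0,z,T,.02);f=ft()-B;print(round(x,4),f,(get_obs()["tool_pos"]-p)*1e3)
    if abs(f[0])>6 or abs(f[2])>7: break
print(get_obs()["time"])
E
```

```text
-0.08 0.0033 [ 3.828  -0.3989  2.5125  0.2941 -0.6389 -0.0793]
-0.081 0.0033 [ 4.443   1.6065  1.741   0.4089 -0.8084  0.0794]
-0.082 0.0033 [ 4.7192  0.55    2.0798  0.4125 -0.8828  0.0658]
-0.083 [ 4.7651  0.3007  2.2097  0.4473 -0.9371  0.1119] [0.0826 0.0479 0.0551]
-0.084 [ 5.9659 -0.0091  1.8388  0.4084 -1.08    0.0425] [0.1948 0.068  0.1377]
-0.085 [ 4.8018  0.3726  1.4639  0.4386 -1.1018  0.1509] [0.338  0.0766 0.2197]
-0.086 [ 5.8573 -0.1882  1.6178  0.5309 -1.163   0.1605] [0.5115 0.1278 0.344 ]
-0.087 [ 5.7747  0.3633  1.9028  0.5041 -1.2843  0.1952] [0.6418 0.1212 0.427 ]
-0.088 [ 5.5735  0.0531  2.0215  0.404  -1.1941  0.1224] [0.6604 0.0929 0.5436]
-0.089 [ 5.9162  0.1615  1.66    0.5078 -1.1907  0.1137] [0.7069 0.1317 0.6036]
-0.09 [ 5.4449  0.4136  1.6888  0.4391 -1.2768  0.1344] [0.8764 0.1724 0.7156]
-0.091 [ 6.108   0.1394  1.6547  0.4233 -1.2321  0.1044] [0.6377 0.0662 0.5035]
16.6
```

```bash
python3 - <<'E'
from h import *
for n in("scene","top"):cv2.imwrite(f"pics/{n}2.png",read_camera(n)[:,:,::-1])
a=cv2.imread("pics/top2.png")[145:285,170:320];s=cv2.imread("pics/scene2.png")[160:280,245:375]
cv2.imwrite("pics/c4.png",np.hstack([cv2.resize(a,(300,560),interpolation=2)[:0:1] if 0 else cv2.resize(a,(390,364),interpolation=2),cv2.resize(s,(394,364),interpolation=2)]))
E
```

```text
(no output)
```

View pics/c4.png

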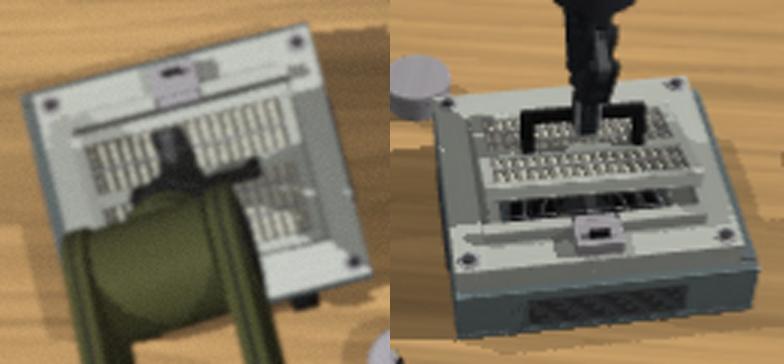

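```bash
python3 - <<'E'
from h import *
s=cv2.imread("pics/scene2.png")[195:255,260:360]
s=cv2.resize(s,None,fx=8,fy=8,interpolation=2)
o=get_obs();Rt=Ro.from_euler("xyz",o["ee_rot"],degrees=True).as_matrix();R=Rt@M.T;t=o["tool_pos"]-R@G
P=np.array([(70,95,14),(70,-95,14),(70,95,0),(70,-95,0),(10,50,54),(10,-50,54)])/1e3
for u,v in (proj("scene",t+P@R.T)-[260,195])*8: cv2.circle(s,(int(u),int(v)),3,(0,0,255),-1)
D=np.array([(52,78,0),(52,-78,0),(72.5,97.5,28),(72.5,-97.5,28)])/1e3
for u,v in (proj("scene",w(DK,D,.07))-[260,195])*8: cv2.circle(s,(int(u),int(v)),3,(255,0,0),-1)
cv2.imwrite("pics/c5.png",s)
print((w((*(-Ro.from_euler("z",-DK[2]).apply([*DK[:2],0])[:2]),-DK[2]),[t+R@np.array(TIP)])),np.degrees(np.arcsin(R[2,0])))
E
```

```text
[[-0.0903 -0.0001  0.0737]] 14.598128774649124
```

View pics/c5.png

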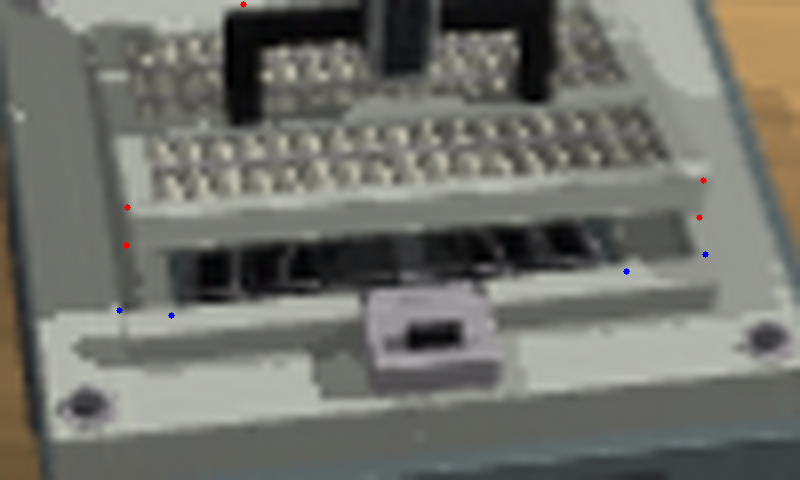

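The far edge appears at (130,210)–(703,175), within about 1 px of the pose predicted from the grasp, so the cassette has not slipped. I'll push gently until the stop is clearly felt.

```bash
python3 - <<'E'
from h import *
T=.26;B=np.array([.17,-.3,-3.9,.09,.25,0])
x=-.091
while x>-.0985 :
    x-=.001;p=go(x,0,.0033,T,.02);f=ft()-B;print(round(x,4),f,(get_obs()["tool_pos"]-p)*1e3)
    if abs(f[0])>10 or abs(f[2])>10: break
print(get_obs()["time"])
E
```

```text
-0.092 [ 4.4883 -0.3299  1.7712  0.358  -1.1827  0.177 ] [0.6366 0.1141 0.4883]
-0.093 [ 6.6377 -0.6775  1.8819  0.4157 -1.4586  0.1366] [1.1813 0.1756 0.9489]
-0.094 [ 8.9047  0.1711  1.5228  0.3859 -1.6732  0.1135] [1.7359 0.293  1.3997]
-0.095 [ 9.3654 -0.1294  2.5082  0.4019 -1.8978  0.1485] [2.3044 0.4229 1.9298]
-0.096 [10.197  -1.2867  1.1038  0.3606 -2.1076  0.1929] [2.8871 0.5167 2.4081]
17.95
```

```bash
python3 - <<'E'
from h import *
T=.26;B=np.array([.17,-.3,-3.9,.09,.25,0])
p=go(-.0905,0,.0033,T,.02);print(ft()-B,(get_obs()["tool_pos"]-p)*1e3)
c=[]
for s in(1,-1):
    for i in range(1,9):
        y=s*.001*i if s>0 else c[0]-.001*i
        p=go(-.0905,y,.0038,T,.02);f=ft()-B;print(round(y,4),f,(get_obs()["tool_pos"]-p)*1e3)
        if f[1]*s<-4: break
    c.append(y)
print(c,get_obs()["time"])
E
```

```text
[ 4.3344 -0.2086  1.4354  0.4164 -0.7933  0.1209] [-0.2428 -0.1275 -0.3476]
0.001 [ 3.9654 -3.9499  0.6648 -0.0462 -0.8052  0.0432] [-0.3048 -0.8869 -0.4735]
0.002 [ 4.0109 -5.3479  1.524  -0.4091 -0.7676 -0.1013] [-0.1183 -1.5169 -0.459 ]
0.001 [ 3.6389 -3.9752  0.1254 -0.0868 -0.7725  0.0824] [-0.333  -0.6289 -0.4793]
0.0 [ 3.7384 -0.3684 -0.038   0.4191 -0.6929  0.1565] [-0.5173  0.0992 -0.4904]
-0.001 [ 2.3925  4.1997 -0.5206  1.0113 -0.5446  0.1367] [-0.6186  0.5248 -0.4873]
[0.002, -0.001] 19.625
```

```bash
python3 - <<'E'
from h import *
T=.26;B=np.array([.17,-.3,-3.9,.09,.25,0])
def st(x,y,z,T=T):
    p=go(x,y,z,T,.02);print((x,y,z,T),ft()-B,(get_obs()["tool_pos"]-p)*1e3)
for a in [(-.0905,.0005,.0038),(-.089,.0005,.0038),(-.0875,.0005,.0038),(-.0875,.0005,.0045),(-.0875,.0005,.0052),(-.0875,.0015,.0052),(-.0875,.0025,.0052),(-.0875,.0035,.0052),(-.0875,.0015,.0052),(-.0875,0,.0052),(-.0875,-.001,.0052),(-.0875,-.002,.0052)]: st(*a)
print(get_obs()["time"])
E
```

```text
(-0.0905, 0.0005, 0.0038, 0.26) [ 2.0872 -1.7315 -0.702   0.2453 -0.4351  0.02  ] [-0.338  -0.5975 -0.4661]
(-0.089, 0.0005, 0.0038, 0.26) [-1.6255 -1.8079 -2.6602  0.084   0.3362 -0.0424] [-1.1257 -0.693  -1.2565]
(-0.0875, 0.0005, 0.0038, 0.26) [-2.6459 -0.353  -3.9604  0.2654  0.5125 -0.023 ] [-0.9385 -0.0518 -1.0203]
(-0.0875, 0.0005, 0.0045, 0.26) [-2.2641 -0.7086 -4.8905  0.3689  0.3133 -0.0965] [-0.2671  0.142  -0.3963]
(-0.0875, 0.0005, 0.0052, 0.26) [-1.5852 -0.4452 -6.25    0.4235  0.1106 -0.1038] [-0.1144  0.0747 -0.2666]
(-0.0875, 0.0015, 0.0052, 0.26) [-1.7491 -1.6743 -6.2252  0.1585  0.1021 -0.0241] [ 0.0528 -0.1247 -0.0789]
(-0.0875, 0.0025, 0.0052, 0.26) [-1.5058 -2.4224 -6.317  -0.0772  0.028   0.0777] [ 0.1781 -0.208   0.1056]
(-0.0875, 0.0035, 0.0052, 0.26) [-1.5642 -5.1058 -6.1885 -0.4529  0.0117  0.0865] [ 0.363  -0.706   0.2155]
(-0.0875, 0.0015, 0.0052, 0.26) [ 0.9766 -0.7488 -5.7385  0.3823 -0.2619  0.0058] [0.4578 0.4609 0.5508]
(-0.0875, 0, 0.0052, 0.26) [ 1.0015  3.4125 -4.7042  0.9412 -0.5255  0.027 ] [0.6563 0.8513 0.8769]
(-0.0875, -0.001, 0.0052, 0.26) [ 1.7593  2.7458 -2.9826  0.9112 -0.5633  0.085 ] [0.4152 0.2233 0.4711]
(-0.0875, -0.002, 0.0052, 0.26) [ 1.973   3.3262 -2.0866  0.7807 -0.5661  0.0728] [ 0.2489 -0.0573  0.2334]
22.625
```

```bash
python3 - <<'E'
from h import *
B=np.array([.17,-.3,-3.9,.09,.25,0])
def st(x,y,z,T=.2):
    p=go(x,y,z,T,.02);f=ft()-B;print((x,round(y,4),z,T),f,(get_obs()["tool_pos"]-p)*1e3);return f
st(-.0875,-.001,.0042,.23);st(-.0875,0,.0035,.2);st(-.0885,0,.0035);st(-.0895,0,.0035)
y=0
for s in(1,-1):
    for i in range(7):
        y+=s*.001
        if st(-.0895,y,.0035)[1]*s<-4.5: break
print(get_obs()["time"])
E
```

```text
(-0.0875, -0.001, 0.0042, 0.23) [ 1.3346  1.0632 -1.111   0.3192 -0.4751  0.0975] [ 0.5147 -0.2279  0.2   ]
(-0.0875, 0, 0.0035, 0.2) [ 0.6202 -0.9432  0.1601 -0.1396 -0.3293  0.0848] [ 0.3666 -0.3729  0.1128]
(-0.0885, 0, 0.0035, 0.2) [ 1.823  -0.3849 -0.1227 -0.0002 -0.3167  0.0584] [-0.0675 -0.0589  0.1239]
(-0.0895, 0, 0.0035, 0.2) [ 1.2193  0.1797  0.2573  0.0723 -0.3834  0.0528] [-0.0919  0.0443  0.0727]
(-0.0895, 0.001, 0.0035, 0.2) [ 0.8779 -1.2153 -0.176  -0.1354 -0.2239  0.0998] [-0.0896 -0.1521 -0.0989]
(-0.0895, 0.002, 0.0035, 0.2) [ 0.9336 -2.414  -0.2532 -0.252  -0.2031  0.0974] [-0.1444 -0.1772 -0.1939]
(-0.0895, 0.003, 0.0035, 0.2) [-0.3624 -2.0376 -0.2539 -0.2958 -0.0784  0.1321] [-0.2015  0.0081 -0.192 ]
(-0.0895, 0.004, 0.0035, 0.2) [ 0.0944 -5.0694 -0.4433 -0.7219 -0.1365  0.1355] [-0.0247 -0.7242 -0.1529]
(-0.0895, 0.003, 0.0035, 0.2) [-0.0927 -1.4809 -0.3655 -0.1657 -0.0863  0.1245] [-0.1514  0.0982 -0.134 ]
(-0.0895, 0.002, 0.0035, 0.2) [ 0.197   1.7659 -0.7004  0.2177 -0.1626  0.0389] [-0.139   0.4223 -0.027 ]
(-0.0895, 0.001, 0.0035, 0.2) [-0.0383  1.2583 -0.7821  0.2801 -0.1566  0.047 ] [-0.1032  0.1867 -0.0722]
(-0.0895, 0.0, 0.0035, 0.2) [ 0.5701  1.8702 -0.5378  0.2849 -0.1358  0.0077] [-0.0387 -0.0181 -0.0371]
(-0.0895, -0.001, 0.0035, 0.2) [-0.1496  1.7382 -1.2782  0.2033 -0.1053  0.0486] [-0.0313 -0.1184 -0.0558]
(-0.0895, -0.002, 0.0035, 0.2) [-0.4276  0.0768 -0.4889  0.1878 -0.1266  0.0368] [ 0.0171 -0.104  -0.0192]
(-0.0895, -0.003, 0.0035, 0.2) [ 0.3936  4.6881  0.7842  0.7544 -0.2226  0.0363] [0.1123 0.5002 0.2375]
26.5583
```

```bash
python3 - <<'E'
from h import *
B=np.array([.17,-.3,-3.9,.09,.25,0])
def st(x,y,z,T=.2):
    p=go(x,y,z,T,.02);f=ft()-B;print((round(x,4),round(y,4),round(z,4),round(T,3)),f,(get_obs()["tool_pos"]-p)*1e3);return f
y=.0005;x=-.0895;z=.0035;st(x,y,z)
while x>-.096:
    x-=.001
    if st(x,y,z)[0]>3.5: break
x+=.0008;st(x,y,z)
T=.2
while T>.07:
    T-=.02;f=st(x,y,z,T)
    if f[0]>4: x+=.0005
    if f[0]<-4: x-=.0005
    if f[2]>4: z+=.0005
    if f[2]<-4: z-=.0005
    if np.abs(f[:3]).max()>9: break
print(x,z,T,get_obs()["time"])
E
```

```text
(-0.0895, 0.0005, 0.0035, 0.2) [-0.6429 -2.4468 -0.1164 -0.2119 -0.1155  0.1643] [ 0.0723 -0.5376 -0.0722]
(-0.0905, 0.0005, 0.0035, 0.2) [ 2.0667 -2.3998 -0.2509 -0.3001 -0.4049  0.1763] [ 0.4456 -0.2463  0.3368]
(-0.0915, 0.0005, 0.0035, 0.2) [ 1.9904 -1.2188 -0.8313 -0.1555 -0.5784  0.0567] [0.4085 0.0806 0.3837]
(-0.0925, 0.0005, 0.0035, 0.2) [ 3.4691 -1.5156  0.5993 -0.2447 -1.013   0.1011] [1.006  0.1967 0.9141]
(-0.0935, 0.0005, 0.0035, 0.2) [ 5.7122 -1.9213 -0.0622 -0.2378 -1.2191  0.1504] [1.5845 0.3063 1.4048]
(-0.0927, 0.0005, 0.0035, 0.2) [ 4.0897 -2.0742  0.6422 -0.2481 -1.0417  0.0759] [1.1391 0.18   1.0021]
(-0.0927, 0.0005, 0.0035, 0.18) [ 4.4209 -1.487   1.7352 -0.1496 -1.0721  0.1164] [1.1228 0.3434 0.8801]
(-0.0922, 0.0005, 0.0035, 0.16) [ 5.1343  0.0073  2.1922 -0.0813 -1.1406  0.0907] [0.7915 0.4333 0.5541]
(-0.0917, 0.0005, 0.0035, 0.14) [ 4.6607  1.325   1.3892  0.0623 -1.1105 -0.0043] [0.492  0.3853 0.2006]
(-0.0912, 0.0005, 0.0035, 0.12) [ 4.553   0.9631  1.9103  0.103  -0.9795  0.0324] [ 0.1802  0.1797 -0.1415]
(-0.0907, 0.0005, 0.0035, 0.1) [-2.7123  0.4871  6.0717  0.0633 -0.2199 -0.0122] [-0.695  -0.1527 -0.2534]
(-0.0907, 0.0005, 0.004, 0.08) [-2.3548 -0.0639  5.9518  0.0573 -0.1145  0.0756] [-0.415  -0.1075 -0.1766]
(-0.0907, 0.0005, 0.0045, 0.06) [ 0.661   1.114   0.6442  0.0267 -0.482   0.0191] [-0.3789 -0.1289 -0.9825]
-0.0907 0.0045000000000000005 0.060000000000000026 29.95
```

```bash
python3 - <<'E'
from h import *
B=np.array([.17,-.3,-3.9,.09,.25,0])
def st(x,y,z,T=.2):
    p=go(x,y,z,T,.02);f=ft()-B;print((round(x,4),round(y,4),round(z,4),round(T,3)),f,(get_obs()["tool_pos"]-p)*1e3);return f
y=.0005;x=-.0907;z=.004;T=.06
while T>-.03:
    T-=.01;f=st(x,y,z,T)
    if f[0]>4: x+=.0005
    if f[0]<-4: x-=.0005
    if np.abs(f[:3]).max()>14: break
print(x,z,T,get_obs()["time"],get_obs()["ee_rot"])
for n in("scene",):cv2.imwrite(f"pics/{n}3.png",read_camera(n)[:,:,::-1])
s=cv2.imread("pics/scene3.png")[180:260,255:365]
cv2.imwrite("pics/c6.png",cv2.resize(s,None,fx=7,fy=7,interpolation=2))
E
```

```text
(-0.0907, 0.0005, 0.004, 0.05) [ 0.0372  1.5572  0.5263  0.058  -0.3455 -0.0164] [-0.3135 -0.0826 -0.5825]
(-0.0907, 0.0005, 0.004, 0.04) [-0.8343 -0.5892  0.8633 -0.0206 -0.148   0.025 ] [-0.3583 -0.1427 -0.4144]
(-0.0907, 0.0005, 0.004, 0.03) [-1.6358  0.5503  1.5202 -0.0701  0.0418  0.0196] [-0.2966 -0.1348 -0.3079]
(-0.0907, 0.0005, 0.004, 0.02) [-3.2437 -0.7871  2.5268 -0.084   0.1627  0.0528] [-0.2184 -0.0873 -0.2122]
(-0.0907, 0.0005, 0.004, 0.01) [-3.2234  0.1197  1.3082 -0.0166  0.1829  0.0299] [-0.0552 -0.0299 -0.1542]
(-0.0907, 0.0005, 0.004, -0.0) [-3.7101  0.9125  1.7865  0.0316  0.1102  0.0172] [ 0.0033 -0.004  -0.1531]
(-0.0907, 0.0005, 0.004, -0.01) [-3.3772 -0.5787  1.4443  0.0196  0.1552  0.0031] [ 0.047   0.0099 -0.1241]
(-0.0907, 0.0005, 0.004, -0.02) [-1.1095 -0.1356  0.2531 -0.1563 -0.2618  0.0187] [ 0.4737 -0.0058 -0.1486]
(-0.0907, 0.0005, 0.004, -0.03) [-1.2852  1.6966  2.1701 -0.1302 -0.2259 -0.0466] [0.6125 0.1566 0.5315]
-0.0907 0.004 -0.030000000000000013 32.2 [-178.3929   -0.3886  103.088 ]
```

View pics/c6.png

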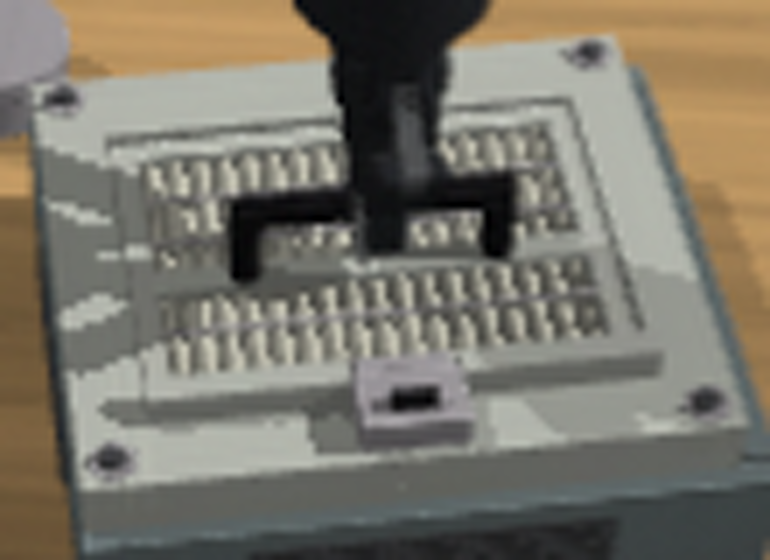

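The cassette lies in the bay with the catch housing at (415,400), and the spring load dropped at a commanded tilt of -0.02, which suggests a snap. I'll press lightly to confirm, then test by lifting the edge slightly.

```bash
python3 - <<'E'
from h import *
B=np.array([.17,-.3,-3.9,.09,.25,0])
def st(x,y,z,T=.2):
    p=go(x,y,z,T,.02);f=ft()-B;print((round(x,4),round(y,4),round(z,4),round(T,3)),f,(get_obs()["tool_pos"]-p)*1e3);return f
y=.0005;x=-.0907;z=.004;T=-.03
for i in range(5):
    z-=.0007;T-=.003
    if st(x,y,z,T)[2]>11: break
print('lift')
for T in(-.03,-.02,-.01,0,.01,.02):
    if st(x,y,.004,T)[2]<-8: break
print(get_obs()["time"])
E
```

```text
(-0.0907, 0.0005, 0.0033, -0.033) [-2.525   1.9131  4.9288 -0.1404 -0.1676 -0.0818] [0.3416 0.2953 0.6367]
(-0.0907, 0.0005, 0.0026, -0.036) [-4.0843  3.3547 10.6882 -0.0487  0.1283 -0.0856] [0.1959 0.3321 1.306 ]
(-0.0907, 0.0005, 0.0019, -0.039) [-8.2968  3.3185 14.0738 -0.0353  0.6282 -0.0565] [0.055  0.3331 2.2379]
lift
(-0.0907, 0.0005, 0.004, -0.03) [-0.1557  1.9868  3.5591 -0.205  -0.4961  0.0761] [ 0.1715 -0.0639 -0.2002]
(-0.0907, 0.0005, 0.004, -0.02) [ 0.0015 -0.2124  1.0055 -0.2412 -0.5017  0.0474] [-0.3451 -0.2279 -0.6834]
(-0.0907, 0.0005, 0.004, -0.01) [ 4.489  -0.5562 -4.9616 -0.1853 -1.0877  0.0075] [-0.1173 -0.1661 -1.1723]
(-0.0907, 0.0005, 0.004, 0) [ 9.1213 -0.6217 -9.9926 -0.2677 -1.5673  0.0178] [ 0.2567 -0.1272 -2.042 ]
34.05
```

Lifting meets 10 N of resistance, so it is latched. I'll return to neutral, release and retreat.

```bash
python3 - <<'E'
from h import *
p=go(-.0907,.0005,.004,-.021,.02);sleep(.2);print(ft());release();print(ft())
move_l(p+[0,0,.12],.1)
o=get_obs();print(o["time"],o["finger_gap"],ft())
move_to([.40,-.25,.3],[180,0,60])
cv2.imwrite("pics/top4.png",read_camera("top")[:,:,::-1]);cv2.imwrite("pics/scene4.png",read_camera("scene")[:,:,::-1])
a=cv2.imread("pics/top4.png")[145:285,170:320];s=cv2.imread("pics/scene4.png")[180:260,255:365]
cv2.imwrite("pics/c7.png",np.hstack([cv2.resize(a,(390,364),interpolation=2),cv2.resize(s,(410,364),interpolation=2)]))
E
```

```text
[ 0.506  -0.5191 -4.3387 -0.1717 -0.0959  0.0007]
[-0.7549  0.0809 -0.1179 -0.0223  0.0126  0.0254]
36.5667 0.08563339311030553 [-0.2412  0.3776 -0.5595  0.011  -0.014   0.0237]
```

View pics/c7.png

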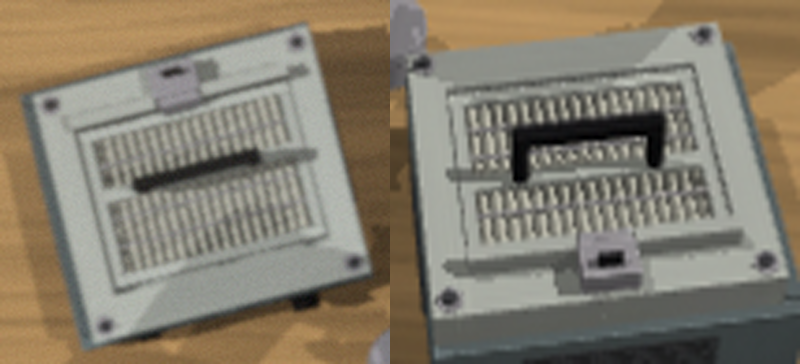

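The cassette lies flat and square in the bay with the catch over its edge at (178,90) in the top crop. The gripper is clear.

```bash
python3 -c "
from plant import *
print(sign_off(), get_obs()['time'])"
```

```text
the job is handed in; nothing more can be done
the job is handed in; nothing more can be done
```

The larger filter cassette is back in the extractor, lying flat and latched (it held against a 10 N test lift). I let go and handed the job in with about 37 s of the 64 s used; the hand-in returned no verdict.

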